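# Slide the blood-grouping tile out of the warmer to overhang

### The job

The blood-grouping tile in the tile warmer has been read and is to be taken off by its edge. With a fingertip push the warmer's slide bolt back to the right until it is out of the tile's path, then push the tile gently from behind along its rails until about four centimetres of it stand out over the front edge of the warmer, and leave it lying there. Only push: do not lift the tile, and leave the dropper bottles, the petri dish and the cup where they stand.

Things in the scene. Friction and masses are not known exactly. Their poses are not given: they have to be found in the camera images.
- warmer: Tile warmer fixed to the bench: white box with a level dark metal deck, 260 mm long (its x), 180 mm wide (its y), 234 mm over the black knobs at its sides. Origin: centre of its underside, on the bench. -x points out of its front, to the robot; y to the left seen from the robot; z up. Deck top 70 mm above the origin; front edge at x = -130 mm, rear edge at +130 mm.
- deck_front (a point): Middle of the front edge of the warmer's deck, at the deck's top; axes as the warmer's.
- channel_mid (a point): Middle of the channel, at the deck's top, above the warmer's origin; axes as the warmer's. Two steel rails, 14 mm high, run along x from -90 to +128 mm, inner walls at y = -52 and +52 mm; lips 3 mm above the tile reach 7 mm inwards, so the tile can only slide along x. Open in front but for the bolt; at the rear closed only beyond y = -41 and +41 mm. The deck behind the tile is free.
- tile: White ceramic blood-grouping tile with twelve ringed fields, 150 mm (its x) by 100 mm (its y) by 8 mm thick, about 0.3 kg, loose, flat on the deck between the rails. Origin: centre of its underside. At the start its x lies along the warmer's and its front edge is 25 to 55 mm behind the deck's front edge. Pushing it takes a few newtons.
- tile_front (a point): Middle of the tile's front edge (the end towards the robot), half-way up its 8 mm thickness.
- tile_rear (a point): Middle of the tile's rear edge (the end away from the robot), half-way up its 8 mm thickness; the face to push towards the front.
- catch (a joint): Slide bolt across the front of the deck: 0 is fully shut (24 mm in the way of the tile's right front corner), 0.036 m is fully back at its stop; grows as the bolt moves to the right (the warmer's -y). It starts within 6 mm of shut, stays where it is left and takes about 1.5 N to move.
- catch_knob (a point): Centre of the top of the bolt's upright black knob, 13 mm across, 36 mm above the deck, 10 mm behind the deck's front edge; moves with the bolt, to the warmer's -y. The steel bolt under it is 10 mm wide (x), its top 9 mm above the deck; it runs 63 mm to the right and 7 mm to the left of the knob. A keeper 13 mm high bridges it 77 to 89 mm right of the warmer's middle.
- dropper_0: Dropper bottle with a red cap, 27 mm across, 63 mm high, stands on the bench left of the warmer; origin: centre of its underside. Must stay.
- dropper_1: Dropper bottle with a blue cap, 27 mm across, 63 mm high, stands on the bench left of the warmer; origin: centre of its underside. Must stay.
- dropper_2: Dropper bottle with a white cap, 27 mm across, 63 mm high, stands on the bench left of the warmer; origin: centre of its underside. Must stay.
- petri_0: Closed petri dish, 62 mm across, 16 mm high, on the bench right of the warmer; origin: centre of its underside. Must stay.
- sample_cup: Clear plastic cup, 52 mm across, 60 mm high, on the bench to the left; origin: centre of its underside. Must stay.
Things that resemble listed ones, but are neither listed nor needed, are in the scene too. There is more than one size of the tile; the job needs the larger.

How it is judged:
On the way, in this order (a step that is already met when the one before it is completed fails the run):
1. the slide bolt is pushed back while the tile is still on the deck (value of joint catch above 0.024 m and x of tile_front in the frame of warmer above -0.125 m), for 0.1 s.
2. the tile stands out 25 to 55 mm over the front edge (x of tile_front in the frame of warmer between -0.185 and -0.155 m), for 0.2 s.
At the end, for the whole second after the job is handed in: The slide bolt is back by at least 24 of its 36 mm; the tile lies flat and at rest in the rails, its front edge standing out 25 to 55 mm over the deck's front edge (all of step 2 and value of joint catch above 0.024 m and z of tile in the frame of warmer between 0.066 and 0.074 m and angle between tile's own z axis and vertical below 0.05 rad and linear speed of tile below 0.01 m/s); the robot touches nothing.
It fails at once if the tile is lifted or tipped (z of tile in the frame of warmer above 0.08 m or angle between tile's own z axis and vertical above 0.15 rad).
It fails at once if the tile is pushed off the warmer (z of tile in the frame of warmer below 0.055 m).
It fails at once if the tile is pushed with more than 40 N (contact force between the fingers and tile above 40 N).
It fails at once if a dropper bottle, the petri dish or the cup is moved by more than 20 mm (distance of any of dropper_0, dropper_1, dropper_2, petri_0, sample_cup from where it was at the start of the episode above 0.02 m).
It also fails if it takes over 38 s, if anything falls off the work surface, if the arm or the gripper's body presses on something with over 40 N, if the wrist force passes 120 N, or if a joint passes its speed limit or range.

### The arm

A 6-joint arm with a two-finger parallel gripper is mounted at the origin on a cart in front of the work surface, level with it; the furniture and walls round the work are solid. World frame = base frame: x ahead of the robot, y to its left, z up, the work surface at z = 0. Lengths are in m, angles in rad, forces in N, time in s.
With the tool pointing down it reaches from about 0.35 to 0.775 m from the base axis. Payload 7.3 kg.
Tool frame: the origin (TCP) lies midway between the tips of the shut fingers; the grasp point (between the pads) lies grasp_offset behind it (grasp_offset is the distance from the TCP to the grasp point, in m); z points along the fingers, y is the line along which they close (so a half turn about z gives the same grasp; the last joint's range is limited). The gripper opens to 92 mm and grips with 3 to 60 N. Pads are 19 mm wide; open, the fingers measure 130 mm over their backs; the gripper's body (75 mm by 190 mm) begins 47 mm behind the grasp point.
Start: joints at [-1.449, 0.342, 1.524, -0, 1.275, -0.146], TCP at [0.139, -0.506, 0.227] pointing down, gripper open.
Joint ranges: [-2.53, 2.53], [-0.77, 2.02], [0.04, 2.7], [-1, 4.14], [0.28, 2.66], [-3.11, 3.11]. Speed limits (rad/s): [2.57, 2.57, 3.14, 3.14, 3.14, 3.14].

### API

Orientations are given as [roll, pitch, yaw] about the fixed x, y, z axes, in that order (R = Rz(yaw) Ry(pitch) Rx(roll)).
In Python, from cell import * gives the robot as it stands.
- The arm moves only by the tool step_arm, never from a script. Its argument "plan" is a list of rows, each a list of 5 numbers: the closure, from -1 (fully open) to 1 (shut), then the shift along the tool's x, y, z in m, then the turn about the tool's z in rad. In form: [[hand, x, y, z, twist], ...]. A call has 1 to 20 rows; each row is the pose to reach, as a shift and turn from the pose commanded when the call began, along the tool's axes at that moment; what a row does not reach only later rows make up. A row lasts 1/8 s, in which the tool goes at most 62.5 mm and 10.7 degrees, less where a joint would pass 70% of its speed; a pose out of reach is approached as far as the arm can. A call with a gripper value outside its range is refused whole. The fingers move at their own pace and stop on an object; "grip_force" is the grip in N (left out, the last holds). Time passes only in rows, so rows that repeat a pose let the fingers close. It gives the time, the measured TCP pose, the force, the opening and the grip force at its end, in the units of the state.
- observe(): the state, without advancing time (a new reading comes with each control period).
- read_camera(name): name is "scene" or "top" or "wrist"; returns a dict with "img" (420x560x3 uint8, red, green, blue), "range_z" (420x560 float32, m along the optical axis (not along the pixel's ray), 0 where there is no reading), "fx", "fy", "cx", "cy" (pixels), "R" (3x3) and "t" (3): a world point X has camera coordinates R X + t; the wrist camera has in their place "T_tool_cam" (4x4, takes a point from camera to tool coordinates, whose origin is the TCP and whose axes are the flange's). Camera axes: x right, y down, z forward; pixel columns grow to the right and rows downward; lengths in m; the calibration is good to about 2 mm. A picture is of the moment at which its call begins: read the wrist's pose just before it.
- hand_in(): hands the job in; it is judged then, once.
The state is a dict: "time": time; "qpos": joint angles; "qvel": joint speeds; "joint_efforts": joint torques, N m; "tool_pos": TCP position; "tool_rot": TCP orientation; "contact_force": force on the tool from outside, world axes, zero at the start; "torque": the same for the moment, N m; "opening": finger opening in m; "grip_force": force on a finger pad.
Only numpy, scipy, OpenCV 4.12 (cv2) and the standard library are available. Lean on these libraries where they do the work, as an engineer would, in place of code of your own. Each camera call takes 0.05 s, during which the arm holds its last target. There are 200 camera calls.

## Working session

There is one attempt and no reset: what is moved stays moved. The work goes in short steps, Python scripts to look and compute and a tool call to move; the robot and the scene stay as the last step left them, time stands still between calls to the robot, and variables do not carry over. Pictures are saved under pics/ and viewed, at most 10 in all, crops included, and the job is handed in when it is done.

Besides the shell and the picture viewer there is one more tool, called after "Request:" by a JSON object that holds its "name" and its "arguments", one argument or row to a line. step_arm: Moves the arm, as the interface text tells. Its arguments: {"type":"object","properties":{"plan":{"type":"array","items":{"type":"array","items":{"type":"number"}}},"grip_force":{"type":"number"}},"required":["plan"]}

```bash
mkdir -p pics; python3 - <<'E'
from cell import *
import cv2,numpy as np
s=observe();print({k:np.round(v,3) for k,v in s.items()})
for n in ("scene","top"):
    c=read_camera(n);cv2.imwrite(f"pics/{n}0.png",c["img"][...,::-1]);np.savez(f"{n}0.npz",**c)
    print(n,c["fx"],c["cx"],c["cy"],c["R"],c["t"])
E
```

```text
{'time': np.float64(0.0), 'qpos': array([-1.449,  0.343,  1.525,  0.   ,  1.275, -0.146]), 'qvel': array([ 0.   ,  0.001,  0.002, -0.   ,  0.   , -0.001]), 'joint_efforts': array([-1.0000e-03, -4.3125e+01, -2.4422e+01,  7.2000e-02,  5.6000e-02,
       -0.0000e+00]), 'tool_pos': array([ 0.139, -0.506,  0.226]), 'tool_rot': array([-3.14 , -0.   ,  0.268]), 'contact_force': array([-0.101,  0.022, -0.476]), 'torque': array([-0.004,  0.004, -0.019]), 'grip_force': np.float64(0.0), 'opening': np.float64(0.092)}
scene 446.02204142564364 266.82175387397854 205.1580198627259 [[-0.80202654 -0.59724809  0.00693892]
 [-0.32330522  0.42432997 -0.84582375]
 [ 0.50222223 -0.68061648 -0.53341732]] [0.51486832 0.18469867 0.79059317]
top 496.2334905962844 277.9619492670536 203.5639428523273 [[ 0.00462101 -0.99995974 -0.00769199]
 [-0.986125   -0.00328037 -0.16597207]
 [ 0.16594016  0.00835222 -0.98610045]] [0.1280851  0.56875203 1.21418402]
```

View pics/top0.png

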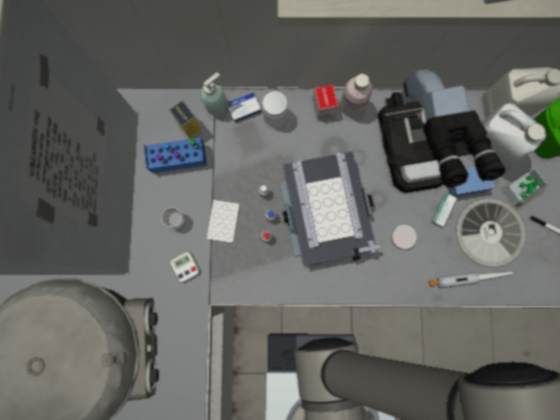

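View pics/scene0.png

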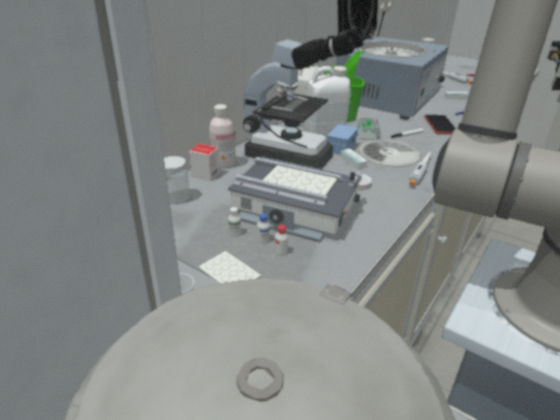

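The top picture shows the warmer centred near (328,208), turned slightly, with the tile at about (330,210) and the bolt and knob near (368,249). The smaller decoy tile lies on the bench at (223,221). Next I measure the deck and tile.

```bash
cat > h.py <<'E'
import numpy as np,cv2
def world(c):
    v,u=np.mgrid[:420,:560];z=c["range_z"]
    P=np.stack([(u-c["cx"])/c["fx"]*z,(v-c["cy"])/c["fy"]*z,z],-1)
    W=(P-c["t"])@c["R"]; W[z==0]=np.nan; return W
def rect(W,img,x0,x1,y0,y1,s=0.00033):
    # orthographic-ish resample of plane z handled by caller
    pass
def plane(c,z,x0,x1,y0,y1,n=2500):
    """rectify the plane at height z: picture up = +x, left = +y, n px per m"""
    h=int((x1-x0)*n);w=int((y1-y0)*n);r,q=np.mgrid[:h,:w]
    X=np.stack([x1-r/n,y1-q/n,np.full(r.shape,z)],-1)@c["R"].T+c["t"]
    return cv2.remap(c["img"],(X[...,0]/X[...,2]*c["fx"]+c["cx"]).astype("f4"),(X[...,1]/X[...,2]*c["fy"]+c["cy"]).astype("f4"),cv2.INTER_CUBIC)
E
python3 - <<'E'
from h import *
c=np.load("top0.npz");W=world(c)
sub=W[130:275,270:390]
m=(sub[...,2]>.055)&(sub[...,2]<.1)
n,l,st,ce=cv2.connectedComponentsWithStats(m.astype("u1"))
k=1+np.argmax(st[1:,4]);p=sub[l==k]
print(st[k],np.nanmedian(p[:,2]),p.min(0),p.max(0))
r=cv2.minAreaRect((p[:,:2]*1000).astype("f4"));print("deck+knobs",r)
for u,v in [(372,247),(368,250),(360,252),(363,248),(377,248),(330,210)]:print(u,v,W[v,u].round(4))
I=plane(c,.07,.36,.68,-.24,.06);cv2.imwrite("pics/rect.png",I[...,::-1])
E
```

```text
[  13   21   97  115 7423] 0.0731759023958045 [ 0.41221729 -0.11691539  0.06165287] [0.70069114 0.11786949 0.09850768]
deck+knobs ((556.7645263671875, 0.4728240966796875), (262.9285888671875, 190.9227294921875), 11.42249584197998)
372 247 [ 0.4559 -0.0991  0.0836]
368 250 [ 0.4492 -0.0906  0.0758]
360 252 [ 0.4448 -0.0723  0.0668]
363 248 [ 0.4538 -0.0779  0.079 ]
377 248 [ 0.4539 -0.112   0.0793]
330 210 [0.5478 0.001  0.0756]
```

View pics/rect.png

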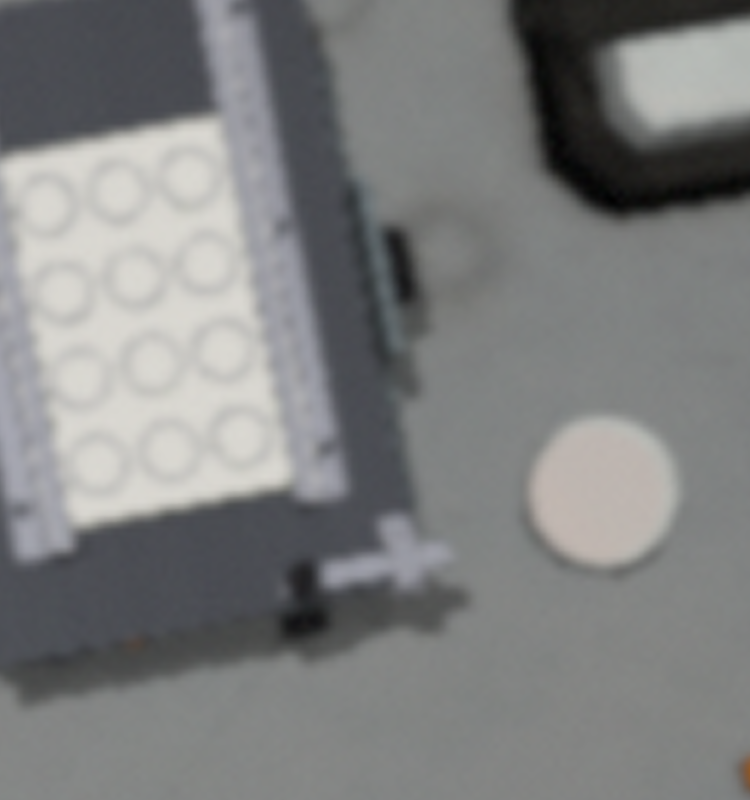

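The rectified view shows the tile front edge middle at px (181,507), the deck front edge running from (0,665) to (275,612), and the knob at about (300,578). That puts the yaw at about 0.19 rad and the deck front at about (0.430, -0.021). The tile's front edge is 48 mm behind it, and both numbers agree with the sizes given. Next I move above the front with the fingers shut and look with the wrist camera.

Request:
{"name": "step_arm", "arguments": {
  "plan": [
    [1,0.06,-0.035,0,0],
    [1,0.12,-0.07,0,0],
    [1,0.18,-0.105,0,0.03],
    [1,0.246,-0.14,0,0.078],
    [1,0.246,-0.14,0,0.078],
    [1,0.28,-0.19,0,0.078],
    [1,0.32,-0.24,0,0.078],
    [1,0.36,-0.29,0,0.078],
    [1,0.39,-0.34,0,0.078],
    [1,0.419,-0.39,0,0.078],
    [1,0.419,-0.39,0,0.078],
    [1,0.419,-0.39,0,0.078],
    [1,0.419,-0.39,0,0.078]
  ]
}}

```text
time: 1.72
tool_pos: [0.4396, -0.0205, 0.2266]
tool_rot: [3.141, 0.0, 0.188]
contact_force: [0.4, -0.6, -0.3]
opening: 0.0004
grip_force: 0.0
```

```bash
python3 - <<'E'
from cell import *
from h import *
from scipy.spatial.transform import Rotation as Ro
s=observe();c=read_camera("wrist");print(np.round(s["tool_pos"],4),np.round(s["tool_rot"],4),s["opening"],c["T_tool_cam"].round(3))
cv2.imwrite("pics/w1.png",c["img"][...,::-1])
T=np.eye(4);T[:3,:3]=Ro.from_euler("xyz",s["tool_rot"]).as_matrix();T[:3,3]=s["tool_pos"]
E=np.linalg.inv(T@c["T_tool_cam"]);d=dict(c);d["R"]=E[:3,:3];d["t"]=E[:3,3];np.savez("w1.npz",**d)
t=read_camera("top");np.savez("top1.npz",**t)
E
```

```text
[ 0.4396 -0.0205  0.2266] [3.1414e+00 5.0000e-04 1.8780e-01] 0.0004289702138128728 [[-0.    -0.952 -0.305  0.083]
 [ 1.    -0.     0.001  0.   ]
 [-0.001 -0.305  0.952 -0.158]
 [ 0.     0.     0.     1.   ]]
```

View pics/w1.png

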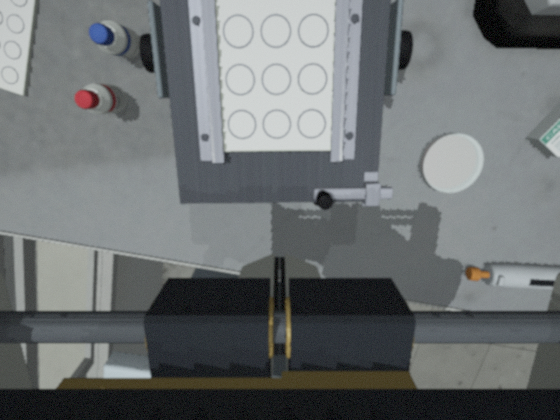

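The wrist view shows the deck front edge at row 203 (cols 181 to ~380), the tile front edge at row 151 (cols 222–331), the bolt knob at (324,200) and the keeper at (372,188). The shut fingers are at the bottom centre. Next come the exact points and the finger geometry.

```bash
python3 - <<'E'
from h import *
from scipy.spatial.transform import Rotation as Ro
c=np.load("w1.npz");W=world(c)
yaw=.188;th=np.array([np.cos(yaw),np.sin(yaw)]);
def px(u,v,z):
    d=c["R"].T@np.array([(u-c["cx"])/c["fx"],(v-c["cy"])/c["fy"],1]);o=-c["R"].T@c["t"];return o+d*(z-o[2])/d[2]
for n,u,v,z in [("deckFL",181,203,.07),("deck front mid",280,203,.07),("tileFL",222,151,.078),("tileFR",331,151,.078),("knobtop",325,200,.106),("railinL",216,20,.087),("railinR",336,20,.087),("railinL",225,158,.087),("railinR",331,158,.087)]:
    p=px(u,v,z);q=p[:2]-[.5574,.003];print(n,p.round(4),"warmer",(q@th).round(4),(q@[-th[1],th[0]]).round(4),"depth z",W[v,u,2].round(4))
print("deck z",np.nanmedian(W[165:180,200:300,2]),"tile z",np.nanmedian(W[60:140,230:320,2]), "knob",np.nanmax(W[192:206,316:333,2]))
# finger geometry in tool frame: T point
Rt=Ro.from_euler("xyz",[3.1414,.0005,.1878]).as_matrix();P=(W-[.4396,-.0205,.2266])@Rt
for v in range(255,400,12):
    print(v,[tuple((P[v,u]*1000).round(0)) if c["range_z"][v,u]>0 else 0 for u in (200,262,272,280,288,300,380)])
E
```

```text
deckFL [0.4131 0.0656 0.07  ] warmer -0.1301 0.0885 depth z 0.0703
deck front mid [ 0.43   -0.0235  0.07  ] warmer -0.1301 -0.0022 depth z 0.001
tileFL [0.4685 0.0343 0.078 ] warmer -0.0815 0.0473 depth z 0.0847
tileFR [ 0.4859 -0.0571  0.078 ] warmer -0.0815 -0.0457 depth z 0.085
knobtop [ 0.4497 -0.0567  0.106 ] warmer -0.117 -0.0385 depth z 0.106
railinL [0.5657 0.051  0.087 ] warmer 0.0171 0.0456 depth z 0.0832
railinR [ 0.5824 -0.0369  0.087 ] warmer 0.0171 -0.0438 depth z 0.0831
railinL [0.4648 0.0299 0.087 ] warmer -0.086 0.0437 depth z 0.0707
railinR [ 0.4812 -0.0569  0.087 ] warmer -0.086 -0.0446 depth z 0.0849
deck z 0.07039427051815242 tile z 0.07862122350034076 knob 0.10756546683558513
255 [(np.float64(-94.0), np.float64(-92.0), np.float64(226.0)), (np.float64(-94.0), np.float64(-20.0), np.float64(227.0)), (np.float64(11.0), np.float64(-3.0), np.float64(-1.0)), (np.float64(-94.0), np.float64(1.0), np.float64(226.0)), (np.float64(11.0), np.float64(4.0), np.float64(-2.0)), (np.float64(-94.0), np.float64(25.0), np.float64(226.0)), (np.float64(-94.0), np.float64(119.0), np.fl
[... 4152 characters left out ...]
(-94.0)), (np.float64(22.0), np.float64(-1.0), np.float64(-95.0)), (np.float64(22.0), np.float64(0.0), np.float64(-94.0)), (np.float64(21.0), np.float64(2.0), np.float64(-94.0)), (np.float64(22.0), np.float64(5.0), np.float64(-95.0)), (np.float64(21.0), np.float64(23.0), np.float64(-94.0))]
399 [(np.float64(25.0), np.float64(-16.0), np.float64(-101.0)), (np.float64(25.0), np.float64(-3.0), np.float64(-101.0)), (np.float64(25.0), np.float64(-1.0), np.float64(-101.0)), (np.float64(26.0), np.float64(0.0), np.float64(-101.0)), (np.float64(25.0), np.float64(2.0), np.float64(-101.0)), (np.float64(26.0), np.float64(4.0), np.float64(-102.0)), (np.float64(25.0), np.float64(21.0), np.float64(-101.0))]
```

The warmer pose is confirmed: the deck corner is at (-0.130, 0.0885), the rails are centred and the deck z is 0.070. The knob is at y_w = -38 mm, so the bolt is about 5.5 mm from shut. The fingertips are about ±9.5 mm. Now I lower the fingers left of the knob and push right.

Request:
{"name": "step_arm", "arguments": {
  "plan": [
    [1,0.001,0,0.04,0],
    [1,0.001,0,0.09,0],
    [1,0.001,0,0.125,0],
    [1,0.001,0,0.137,0],
    [1,0.001,0.006,0.137,0],
    [1,0.001,0.012,0.137,0],
    [1,0.001,0.017,0.137,0],
    [1,0.001,0.021,0.137,0],
    [1,0.001,0.025,0.137,0],
    [1,0.001,0.029,0.137,0],
    [1,0.001,0.033,0.137,0],
    [1,0.001,0.037,0.137,0],
    [1,0.001,0.041,0.137,0],
    [1,0.001,0.044,0.137,0],
    [1,0.001,0.047,0.137,0],
    [1,0.001,0.048,0.137,0],
    [1,0.001,0.048,0.137,0]
  ]
}}

```text
time: 3.95
tool_pos: [0.4494, -0.0645, 0.0896]
tool_rot: [-3.138, 0.0, 0.189]
contact_force: [0.9, 10.3, 3.5]
opening: 0.0002
grip_force: 5.8
```

A 10 N reaction with a 3 mm lag suggests the bolt is at or near its stop. I back off, lift and check.

Request:
{"name": "step_arm", "arguments": {
  "plan": [
    [1,0,-0.006,0,0],
    [1,0,-0.015,0,0],
    [1,0,-0.025,0,0],
    [1,0,-0.03,-0.04,0],
    [1,0,-0.048,-0.09,0],
    [1,0,-0.048,-0.137,0],
    [1,0,-0.048,-0.137,0],
    [1,0,-0.048,-0.137,0]
  ]
}}

```text
time: 4.95
tool_pos: [0.4402, -0.0188, 0.2261]
tool_rot: [-3.141, 0.001, 0.19]
contact_force: [-0.3, 0.3, 0.1]
opening: 0.0005
grip_force: 0.0
```

```bash
cat >> h.py <<'E'
from scipy.spatial.transform import Rotation as Ro
def wrist(name):
    from cell import observe,read_camera
    s=observe();c=dict(read_camera("wrist"));T=np.eye(4);T[:3,:3]=Ro.from_euler("xyz",s["tool_rot"]).as_matrix();T[:3,3]=s["tool_pos"]
    E=np.linalg.inv(T@c["T_tool_cam"]);c["R"]=E[:3,:3];c["t"]=E[:3,3]
    cv2.imwrite(f"pics/{name}.png",c["img"][...,::-1]);np.savez(name+".npz",**c)
    q=s["tool_pos"][:2]-[.5574,.003];print("tcp",np.round(s["tool_pos"],4),np.round(s["tool_rot"],4),"warmer",wf(s["tool_pos"]),"F",np.round(s["contact_force"],1),"t",s["time"]);return c
def wf(p,yaw=.188):
    a,b=p[0]-.5574,p[1]-.003;return np.round([a*np.cos(yaw)+b*np.sin(yaw),-a*np.sin(yaw)+b*np.cos(yaw)],4)
def px(c,u,v,z):
    d=c["R"].T@np.array([(u-c["cx"])/c["fx"],(v-c["cy"])/c["fy"],1]);o=-c["R"].T@c["t"];return o+d*(z-o[2])/d[2]
E
python3 - <<'E'
from h import *
c=wrist("w2");W=world(c)
m=(W[...,2]>.098)&(W[...,2]<.112)&(np.arange(420)[:,None]<240)
print(m.sum(),wf(np.nanmean(W[m],0)))
E
```

```text
tcp [ 0.4402 -0.0188  0.2261] [-3.1414e+00  9.0000e-04  1.9000e-01] warmer [-0.1192  0.0004] F [-0.3  0.3  0.1] t 4.95
225 [-0.118  -0.0683]
```

View pics/w2.png

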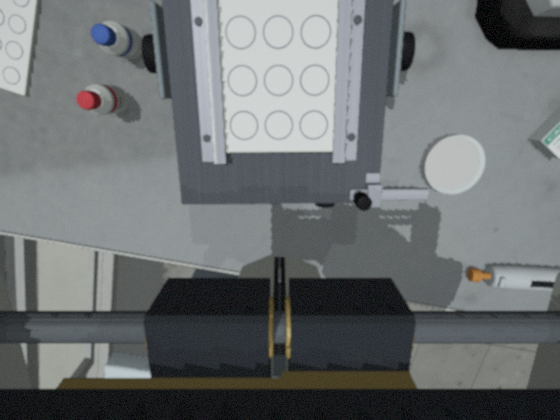

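The knob is now at (362,200), y_w = -68 mm, so the bolt is back by about 35 mm and the tile is unmoved. Before going behind the tile I check the room there.

```bash
python3 - <<'E'
from h import *
for n in("top0","scene0"):
    c=np.load(n+".npz");W=world(c)
    for x in np.arange(.62,.9,.03):
        m=(W[...,0]>x)&(W[...,0]<x+.03)
        print(n,round(x,2),[float(np.round(np.nanmax(W[m&(W[...,1]>y)&(W[...,1]<y+.06)][:,2],initial=0),2)) for y in np.arange(-.25,.22,.06)])
E
```

```text
top0 0.62 [0.34, 0.34, 0.07, 0.09, 0.08, 0.09, 0.08, 0.01]
top0 0.65 [0.33, 0.33, 0.02, 0.09, 0.08, 0.09, 0.08, 0.01]
top0 0.68 [0.73, 0.74, 0.74, 0.73, 0.73, 0.73, 0.73, 0.01]
top0 0.71 [0.73, 0.73, 0.73, 0.73, 0.73, 0.73, 0.73, 0.01]
top0 0.74 [0.32, 0.32, 0.16, 0.01, 0.01, 0.01, 0.01, 0.01]
top0 0.77 [0.32, 0.24, 0.16, 0.01, 0.01, 0.01, 0.1, 0.01]
top0 0.8 [0.26, 0.25, 0.14, 0.14, 0.08, 0.08, 0.1, 0.1]
top0 0.83 [0.24, 0.23, 0.17, 0.17, 0.08, 0.01, 0.1, 0.03]
top0 0.86 [0.2, 0.18, 0.17, 0.17, 0.08, 0.01, 0.01, 0.03]
top0 0.89 [0.33, 0.33, 0.34, 0.33, 0.33, 0.33, 0.42, 0.43]
scene0 0.62 [0.34, 0.33, 0.07, 0.09, 0.08, 0.08, 0.07, 0.0]
scene0 0.65 [0.33, 0.33, 0.0, 0.09, 0.07, 0.08, 0.07, 0.0]
scene0 0.68 [0.32, 0.32, 0.11, 0.08, 0.08, 0.0, 0.0, 0.0]
scene0 0.71 [0.32, 0.32, 0.15, 0.0, 0.0, 0.0, 0.0, 0.0]
scene0 0.74 [0.32, 0.32, 0.16, 0.0, 0.0, 0.0, 0.0, 0.0]
scene0 0.77 [0.26, 0.25, 0.15, 0.0, 0.0, 0.0, 0.1, 0.08]
scene0 0.8 [0.25, 0.24, 0.13, 0.13, 0.08, 0.0, 0.1, 0.09]
scene0 0.83 [0.23, 0.23, 0.17, 0.17, 0.08, 0.0, 0.1, 0.0]
scene0 0.86 [0.0, 0.18, 0.17, 0.17, 0.08, 0.0, 0.0, 0.0]
scene0 0.89 [0.41, 0.41, 0.42, 0.43, 0.43, 0.44, 0.0, 0.0]
```

Request:
{"name": "step_arm", "arguments": {
  "plan": [
    [1,0.04,-0.004,0,0],
    [1,0.08,-0.004,0,0],
    [1,0.12,-0.004,0,0],
    [1,0.16,-0.004,0,0],
    [1,0.19,-0.004,0,0],
    [1,0.209,-0.004,0,0],
    [1,0.209,-0.004,0,0],
    [1,0.209,-0.004,0.02,0],
    [1,0.209,-0.004,0.045,0],
    [1,0.209,-0.004,0.07,0],
    [1,0.209,-0.004,0.09,0],
    [1,0.209,-0.004,0.11,0],
    [1,0.209,-0.004,0.11,0],
    [1,0.209,-0.004,0.11,0]
  ]
}}

```text
time: 6.75
tool_pos: [0.6452, 0.0241, 0.1173]
tool_rot: [3.141, -0.0, 0.19]
contact_force: [0.6, -0.6, 0.5]
opening: 0.0005
grip_force: 0.0
```

```bash
python3 - <<'E'
from h import *
from cell import *
c=wrist("w3");t=read_camera("top")
I=plane(t,.08,.40,.76,-.15,.15,2000);cv2.imwrite("pics/r3.png",I[...,::-1])
E
```

```text
tcp [0.6452 0.0241 0.1173] [ 3.1414e+00 -3.0000e-04  1.8960e-01] warmer [0.0902 0.0043] F [ 0.6 -0.6  0.5] t 6.75
```

View pics/r3.png

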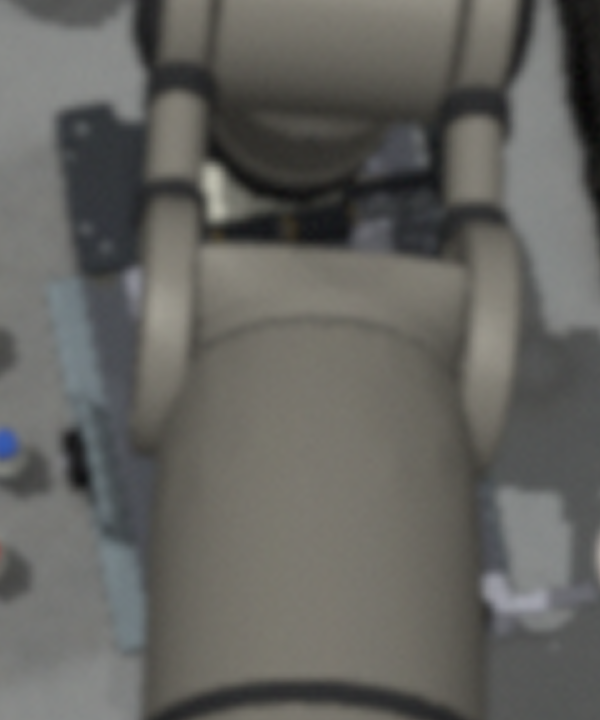

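The arm hides the tile in this view, but there are no contact forces. I lower to 3.5 mm above the deck.

Request:
{"name": "step_arm", "arguments": {
  "plan": [
    [1,0,0,0.012,0],
    [1,0,0,0.024,0],
    [1,0,0,0.034,0],
    [1,0,0,0.04,0],
    [1,0,0,0.0435,0],
    [1,0,0,0.0435,0],
    [1,0,0,0.0435,0]
  ]
}}

```text
time: 7.72
tool_pos: [0.6455, 0.0242, 0.0736]
tool_rot: [3.141, -0.001, 0.19]
contact_force: [-0.0, -0.3, 0.4]
opening: 0.0005
grip_force: 0.0
```

No contact with the deck. I push the first part slowly.

Request:
{"name": "step_arm", "arguments": {
  "plan": [
    [1,-0.003,0,0,0],
    [1,-0.006,0,0,0],
    [1,-0.009,0,0,0],
    [1,-0.012,0,0,0],
    [1,-0.015,0,0,0],
    [1,-0.018,0,0,0],
    [1,-0.021,0,0,0],
    [1,-0.025,0,0,0],
    [1,-0.029,0,0,0],
    [1,-0.033,0,0,0],
    [1,-0.037,0,0,0],
    [1,-0.041,0,0,0],
    [1,-0.045,0,0,0]
  ]
}}

```text
time: 9.35
tool_pos: [0.6009, 0.0157, 0.0733]
tool_rot: [3.141, -0.0, 0.19]
contact_force: [2.2, 1.0, 0.8]
opening: 0.0004
grip_force: 1.3
```

Request:
{"name": "step_arm", "arguments": {
  "plan": [
    [1,-0.004,0,0,0],
    [1,-0.008,0,0,0],
    [1,-0.012,0,0,0],
    [1,-0.016,0,0,0],
    [1,-0.02,0,0,0],
    [1,-0.024,0,0,0],
    [1,-0.028,0,0,0],
    [1,-0.032,0,0,0],
    [1,-0.036,0,0,0],
    [1,-0.04,0,0,0],
    [1,-0.044,0,0,0],
    [1,-0.047,0,0,0],
    [1,-0.049,0,0,0],
    [1,-0.051,0,0,0],
    [1,-0.053,0,0,0],
    [1,-0.053,0,0,0],
    [1,-0.053,0,0,0]
  ]
}}

```text
time: 11.48
tool_pos: [0.5488, 0.0057, 0.0731]
tool_rot: [3.142, 0.001, 0.19]
contact_force: [0.6, -0.2, 0.7]
opening: 0.0005
grip_force: 1.0
```

Request:
{"name": "step_arm", "arguments": {
  "plan": [
    [1,0.005,0,0,0],
    [1,0.015,0,0,0],
    [1,0.015,0,-0.03,0],
    [1,0.015,0,-0.08,0],
    [1,0.015,0,-0.13,0],
    [1,-0.03,0,-0.16,0],
    [1,-0.09,0,-0.16,0],
    [1,-0.13,0,-0.16,0],
    [1,-0.13,0,-0.16,0],
    [1,-0.13,0,-0.16,0]
  ]
}}

```text
time: 12.72
tool_pos: [0.4225, -0.0189, 0.2335]
tool_rot: [3.141, -0.001, 0.19]
contact_force: [0.7, -0.5, -0.8]
opening: 0.0003
grip_force: 0.0
```

```bash
python3 - <<'E'
from h import *
c=wrist("w4")
E
```

```text
tcp [ 0.4225 -0.0189  0.2335] [ 3.1412e+00 -1.1000e-03  1.8960e-01] warmer [-0.1366  0.0037] F [ 0.7 -0.5 -0.8] t 12.725
```

View pics/w4.png

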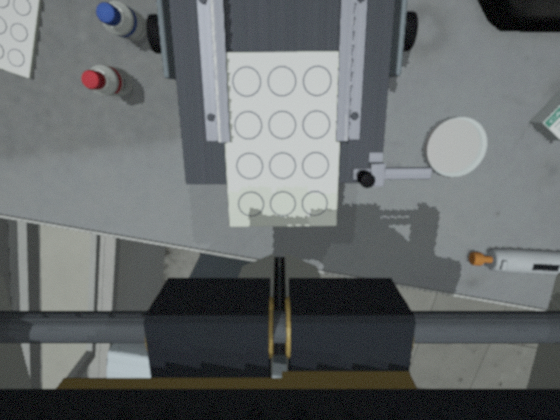

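The tile stands out past the deck front (row 183), with its front edge at row 226 and its rear edge at row 52. The bolt is still back.

```bash
python3 - <<'E'
from h import *
c=np.load("w4.npz");W=world(c)
for n,u,v,z in [("deckfront",200,183.5,.07),("tilefront",280,226.5,.078),("tilerear",283,52,.078)]:print(n,wf(px(c,u,v,z)))
print([np.nanmedian(W[a:a+15,240:320,2]).round(4) for a in(60,130,185)])
E
```

```text
deckfront [-0.1298  0.0762]
tilefront [-0.1689  0.0025]
tilerear [-0.0193  0.0004]
[np.float64(0.0785), np.float64(0.0786), np.float64(0.0785)]
```

The tile stands out 39 mm, lies flat (78.5 mm top height along its length), and nothing touches it.

```bash
python3 -c "
from cell import *
print(hand_in())"
```

```text
the job is handed in; nothing more can be done
None
```

The job is handed in, with no verdict returned: I measured the bolt about 35 mm back and the tile flat, standing out about 39 mm over the front edge, with the gripper clear of it and nothing else touched on the way.

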